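Sort the sack clamps: shut ones across the rest, open one in the tray

TASK

Sort the three steel locking clamps on the rubber mat by their jaws: lay each clamp that is ratcheted shut squarely across both rails of the tool rest, bridging the gap side by side, and set the clamp whose jaws stand open flat on the floor of the shallow black tray, leaving its jaws open. Set them down rather than drop them, and leave the other things on the table where they are.

Things in the scene. Friction and masses are not known exactly. Their poses are not given: they have to be found in the camera images.
- clamp_a: steel locking clamp (large forceps with finger loops), jaws RATCHETED SHUT, rigid, about 150 g, flat on the mat at the start. Origin: centre of the underside of its pivot block; x along the jaws, z up. Block 28 (x) x 24 (y) x 16 mm tall, flat sides, gripped across y; jaws, handles 8-10 mm tall. Jaw tips at x = +87 (24 wide), loops to -111 mm (68 wide). Centre of mass: x about -17 mm
- clamp_b: identical steel locking clamp (large forceps with finger loops), jaws RATCHETED SHUT, rigid, about 150 g, flat on the mat at the start. Origin: centre of the underside of its pivot block; x along the jaws, z up. Block 28 (x) x 24 (y) x 16 mm tall, flat sides, gripped across y; jaws, handles 8-10 mm tall. Jaw tips at x = +87 (24 wide), loops to -111 mm (68 wide). Centre of mass: x about -17 mm
- clamp_c: same kind of clamp, jaws and handles standing OPEN, about 150 g, flat on the mat at the start. Origin: centre of the underside of its pivot block; x about midway between the jaws, z up. Block 28 x 24 x 16 mm, gripped across y. One lever is fast to the block, the other turns with stiff friction (0.25 N m). About 195 mm long; loops up to 115 mm, jaw tips up to 65 mm wide overall
- clamp_c_lever (a joint): angle (rad) of the open clamp's second lever, growing as the jaws open: the angle between the jaws is this value + 0.2 (so -0.2 is shut); about 0.15 to 0.25 at the start
- rest: fixed tool rest: dark base plate 130 x 240 mm with two upright aluminium rails. Origin: centre of its underside, on the table. Rails run along its y (240 mm), centred at x = -45 and +45 mm, 10 mm thick, tops 50 mm above the table; gap 80 mm wide, its floor 6 mm above the table. Clamps lie along its x, jaws to either side, pivot over the gap; room for two, 110 mm apart
- tray: fixed shallow black open tray, 260 mm (its x) by 180 mm (its y) outside, 40 mm tall, walls and floor 5 mm thick. Origin: centre of its underside on the table. Rest and tray stand left and right of the mat, either way round
- mat: fixed black rubber mat, 230 mm (x) by 410 mm (y), 3 mm thick, on which the clamps lie; origin at the centre of its underside on the table
- stamp: wooden hand stamp standing on the mat, 26 mm wide, 48 mm tall; leave it alone. Origin: centre of its underside
- tin: small round metal ink tin on the mat, 26 mm wide, 20 mm tall; leave it alone. Origin: centre of its underside
- tape: roll of parcel tape lying flat behind the mat, 90 mm across, 48 mm tall; leave it alone. Origin: centre of its underside
- carton: small cardboard carton behind the mat, 100 x 140 x 70 mm; leave it alone. Origin: centre of its underside
- scanner: grey and black handheld barcode scanner lying down behind the mat, about 135 x 65 x 32 mm; leave it alone. Origin: centre of its underside, under the grey handle, which points to its -x
- cup: white ceramic cup behind the mat, 76 mm across, 90 mm tall; leave it alone. Origin: centre of its underside
Not all that is in view belongs to the job. What is shaped like the clamp_a but green or pink is not meant.

How it is judged (in metres and radians):
At the end, for the whole second after the job is handed in: Shut clamps level (0.08 rad) on both rails (height within 5 mm), pivots within 30 mm of the gap's middle line, 120 mm of the rest's middle lengthwise, 0.35 rad of square; open clamp flat on the tray floor, jaws still open (joint over 0.05 rad); all at rest, released (x of clamp_a in the frame of rest between -0.03 and 0.03 m and y of clamp_a in the frame of rest between -0.12 and 0.12 m and z of clamp_a in the frame of rest between 0.046 and 0.055 m and angle between the x axis of each of clamp_a, clamp_b and the x axis of rest, either way round below 0.35 rad and contact force between each of clamp_a, clamp_b and rest above 0.2 N and x of clamp_b in the frame of rest between -0.03 and 0.03 m and y of clamp_b in the frame of rest between -0.12 and 0.12 m and z of clamp_b in the frame of rest between 0.046 and 0.055 m and x of clamp_c in the frame of tray between -0.125 and 0.125 m and y of clamp_c in the frame of tray between -0.085 and 0.085 m and z of clamp_c in the frame of tray between 0 and 0.01 m and value of joint clamp_c_lever above 0.05 rad and angle between each of clamp_a, clamp_b, clamp_c's own z axis and vertical below 0.08 rad and linear speed of each of clamp_a, clamp_b, clamp_c below 0.03 m/s and contact force between each of clamp_a, clamp_b, clamp_c and the fingers below 0.05 N); the robot touches nothing.
It fails at once if a bystander (stamp, tin, tape, carton, scanner, cup) is moved by more than 30 mm (distance of any of stamp, tin, tape, carton, scanner, cup from where it was at the start of the episode above 0.03 m).
It fails at once if a clamp is dropped or thrown (moves faster than 0.9 m/s, a fall of 40 mm, out of the fingers) ((linear speed of clamp_a above 0.9 m/s and contact force between clamp_a and the fingers below 0.01 N) or (linear speed of clamp_b above 0.9 m/s and contact force between clamp_b and the fingers below 0.01 N) or (linear speed of clamp_c above 0.9 m/s and contact force between clamp_c and the fingers below 0.01 N)).
It also fails if it takes over 67 s, if anything falls off the work surface, if the arm or the gripper's body presses on something with over 40 N, if the wrist force passes 120 N, or if a joint passes its speed limit or range.

ROBOT

A 6-joint arm with a two-finger parallel gripper is mounted at the origin on the work surface. World frame = base frame: x ahead of the robot, y to its left, z up, the work surface at z = 0. Lengths are in mm, angles in degrees, forces in N, time in s.
With the tool pointing down it reaches from about 325 to 850 mm from the base axis. Payload 15.5 kg.
Tool frame: the origin (TCP) lies midway between the tips of the shut fingers; the grasp point (between the pads) lies 19 mm behind it; z points along the fingers, y is the direction in which the jaws open and shut (so a half turn about z gives the same grasp; the last joint's range is limited). The gripper opens to 91 mm and grips with 3 to 60 N. Pads are 32 mm wide; open, the fingers measure 118 mm over their backs; the gripper's body (76 mm by 178 mm) begins 60 mm behind the grasp point.
Start: joints at [67.523, 28.281, 77.091, -0, 74.628, -5.472], TCP at [182.784, 597.676, 213.915] pointing down, gripper open.
Joint ranges: [-166.48, 166.48], [-47.26, 123.95], [12.59, 153.08], [-70.14, 250.14], [6.76, 159.57], [-176.63, 176.63]. Speed limits (degrees/s): [108.29, 108.29, 147.25, 172.46, 172.46, 172.46].

INTERFACE

Orientations are given as a 3x3 rotation matrix whose columns are the frame's x, y, z axes.
In Python, from cell import telemetry, imaging, manip gives the robot as it stands.
- The arm moves only by the tool apply_moves, never from a script. Its argument "deltas" is one flat list of numbers, 7 for each row, row after row: the finger opening in mm, from 0 to 91.2, then the shift along the tool's x, y, z in mm, then the turn, a rotation vector about the tool's x, y, z in rad. A call has exactly 10 rows; each row shifts and turns the commanded pose from where the row before left it, along the tool's axes as they then stand; what a row does not reach is not made up. A row lasts 1/8 s, in which the tool goes at most 62.5 mm and 10.7 degrees, less where a joint would pass 70% of its speed; a pose out of reach is approached as far as the arm can. A call with a gripper value outside its range is refused whole. The fingers move at their own pace and stop on an object; "force" is the grip in N (left out, the last holds). Time passes only in rows, so rows that do not move let the fingers close, or fill a call up. It gives the time, the measured TCP pose, the force and the opening at its end, in the units of the state.
- telemetry.get_state(): the state, without advancing time (a new reading comes with each control period).
- imaging.read_camera(name): name is "scene" or "top" or "wrist"; returns the picture (384x512x3 uint8, red, green, blue); there is no depth.
- imaging.camera_info(name): a dict with "camera_matrix" (3x3 intrinsics, pixels), "k1" (the pictures are not rectified: a ray, as slopes to the right and down, at radius r is drawn at 1 + k1 r^2 times it, then the intrinsics apply), "R" (3x3) and "t" (3): a world point X has camera coordinates R X + t. Camera axes: x right, y down, z forward; pixel columns grow to the right and rows downward; lengths in mm; the calibration is good to about 2 mm. A picture is of the moment at which its call begins: read the wrist's pose just before it. camera_info takes no time and is no camera call; for the wrist camera it gives the pose at the moment of the call.
- manip.finish_job(): hands the job in, once; it reports no verdict.
Trained networks look in the newest picture that a camera, given by its name, has taken for a name from the list of things; names that differ only in an ending like _2 or _b are one class to them, and where a whole thing is asked for, a point or a joint stands for the part that bears it (a point fixed in the world has none). Each returns a list of dicts, best first, with "p" (0 to 1); they miss things now and then, are a little off and sometimes report something else, mostly with a low value. They report only what shows in the picture. A call takes as long as a camera call. They do not tell look-alikes from the thing itself.
- imaging.look_for(camera, target): "location" ([x, y, z] in mm, in world coordinates, good to about 4 mm: the middle of the surface that is visible of it).
- imaging.mark_of(camera, target): "location" ([x, y, z] in mm, in world coordinates, good to about 4 mm: a listed point, or the origin of a listed thing).
The state is a dict: "time_s": time; "qpos": joint angles; "qd": joint speeds; "joint_torque": joint torques, N m; "ee_pos": TCP position; "eef_rot": TCP orientation; "contact_force": force on the tool from outside, world axes, zero at the start; "wrist_torque": the same for the moment, N m; "width": opening from 0.0 (shut) to 1.0 (fully open).
Only numpy, scipy, OpenCV 4.12 (cv2) and the standard library are available. Lean on these libraries where they do the work, as an engineer would, in place of code of your own. Each camera call takes 0.05 s, during which the arm holds its last target. There are 200 camera calls.

## Working session

There is one attempt and no reset: what is moved stays moved. The work goes in short steps, Python scripts to look and compute and a tool call to move; the robot and the scene stay as the last step left them, time stands still between calls to the robot, and variables do not carry over. Pictures are saved under pics/ and viewed, about 8 in all and at most 12, crops included, and the job is handed in when it is done.

Besides the shell and the picture viewer there is one more tool, called after ">>>" by a JSON object that holds its "fn" and its "kwargs", one argument or row to a line. apply_moves: Moves the arm, as the interface text tells. Its arguments: {"type":"object","properties":{"deltas":{"type":"array","items":{"type":"number"}},"force":{"type":"number"}},"required":["deltas"]}

```bash
mkdir -p pics; cat > h.py <<'E'
import numpy as np, cv2
from cell import telemetry, imaging, manip
def shot(n,f):
    im=imaging.read_camera(n); cv2.imwrite('pics/'+f,cv2.cvtColor(im,cv2.COLOR_RGB2BGR)); return im
def ray(n,uv,z,ci=None):
    c=ci or imaging.camera_info(n); K=np.array(c['camera_matrix']);k=c['k1'];R=np.array(c['R']);t=np.array(c['t'])
    out=[]
    for p in np.atleast_2d(uv):
        d=np.linalg.solve(K,[p[0],p[1],1])[:2]; s=d.copy()
        for _ in range(20): s=d/(1+k*(s@s))
        w=R.T@np.r_[s,1]; o=-R.T@t; out.append(o+w*(z-o[2])/w[2])
    return np.array(out)
E
python3 - <<'E'
from h import *
a=shot('top','t0.png'); b=shot('scene','s0.png')
cv2.imwrite('pics/t0.png',cv2.cvtColor(cv2.resize(a,(800,600),interpolation=cv2.INTER_CUBIC),cv2.COLOR_RGB2BGR))
for n in ['clamp_a','clamp_c','rest','tray','mat','stamp','tin']:
    print(n,[(np.round(d['location']),round(d['p'],2)) for d in imaging.mark_of('top',n)])
s=telemetry.get_state();print(s['time_s'],s['ee_pos'],np.round(s['eef_rot'],3),s['width'])
E
```

```text
clamp_a [(array([576., 149.,   5.]), 0.86), (array([ 536., -150.,    4.]), 0.76), (array([241., 224.,   2.]), 0.59), (array([549.,   6.,   4.]), 0.55), (array([ 258., -284.,   -3.]), 0.55)]
clamp_c [(array([576., 149.,   5.]), 0.86), (array([ 536., -150.,    4.]), 0.76), (array([241., 224.,   2.]), 0.59), (array([549.,   6.,   4.]), 0.55), (array([ 258., -284.,   -3.]), 0.55)]
rest [(array([514., 379.,   0.]), 0.72)]
tray [(array([ 527., -368.,    0.]), 0.81)]
mat [(array([550.,  -2.,  -2.]), 0.86)]
stamp [(array([629., -92.,   3.]), 0.64)]
tin [(array([ 537., -150.,    5.]), 0.63), (array([646.,  64.,   5.]), 0.6)]
0.45 [182.77059734 597.64708597 213.89052564] [[-0.956  0.292 -0.   ]
 [ 0.292  0.956 -0.   ]
 [-0.    -0.    -1.   ]] 0.9984605783994387
```

View pics/t0.png

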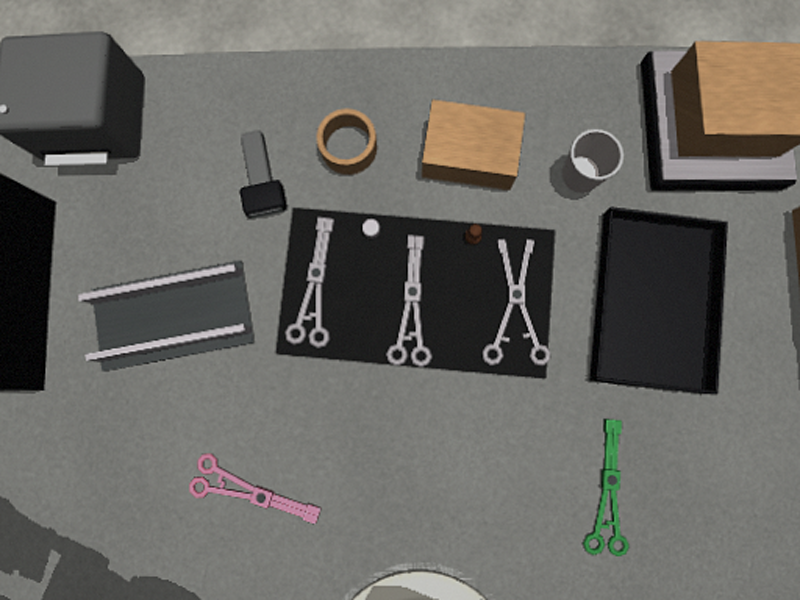

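View pics/s0.png

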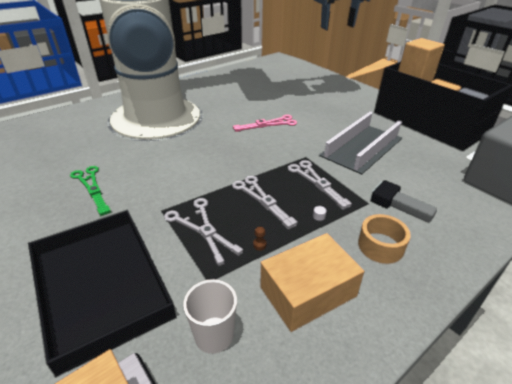

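Top view (800×600 scale): steel candidates are at (316,272) shut, (412,291) shut and (517,295) with jaws open. Pink at (261,497) and green at (612,481) are decoys. Next is an enlarged crop to confirm this and pick points.

```bash
python3 - <<'E'
from h import *
im=cv2.imread('pics/s0.png')
a=cv2.cvtColor(imaging.read_camera('top'),cv2.COLOR_RGB2BGR); cv2.imwrite('pics/top_raw.png',a)
c=a[130:245,175:358]; cv2.imwrite('pics/crop.png',cv2.resize(c,None,fx=4.3,fy=4.3,interpolation=cv2.INTER_CUBIC))
# segmentation
g=cv2.cvtColor(a,cv2.COLOR_BGR2GRAY); m=(g>90).astype(np.uint8); 
mm=np.zeros_like(m); poly=(np.array([[293,211],[552,232],[545,374],[280,351]])*0.64).astype(np.int32); cv2.fillPoly(mm,[poly],1); m&=mm
n,l,st,ce=cv2.connectedComponentsWithStats(m)
for i in range(1,n):
    if st[i,4]>100:
        ys,xs=np.where(l==i); W=ray('top',np.c_[xs,ys],9)[:,:2]
        mu=W.mean(0); _,_,v=np.linalg.svd(W-mu,full_matrices=False); d=v[0]*np.sign(v[0][0])
        p=(W-mu)@d;q=(W-mu)@[-d[1],d[0]]
        print(st[i],mu.round(1),'yaw',np.degrees(np.arctan2(d[1],d[0])).round(1),'ext',p.min().round(),p.max().round(),q.min().round(),q.max().round(),'tipmid',(W[p>p.max()-12].mean(0)).round(1),'loops',W[p<p.min()+20].mean(0).round(1))
E
```

```text
[183 139  31  83 802] [553.5 152.7] yaw -8.5 ext -89.0 109.0 -33.0 32.0 tipmid [655.  137.5] loops [474.9 164.4]
[247 150  29  83 788] [523.8   5.1] yaw -3.8 ext -87.0 108.0 -32.0 34.0 tipmid [625.3  -1.6] loops [447.    9.8]
[309 153  41  81 727] [ 519.7 -150.8] yaw -3.6 ext -87.0 104.0 -48.0 46.0 tipmid [ 617.5 -155.6] loops [ 442.4 -142. ]
```

View pics/crop.png

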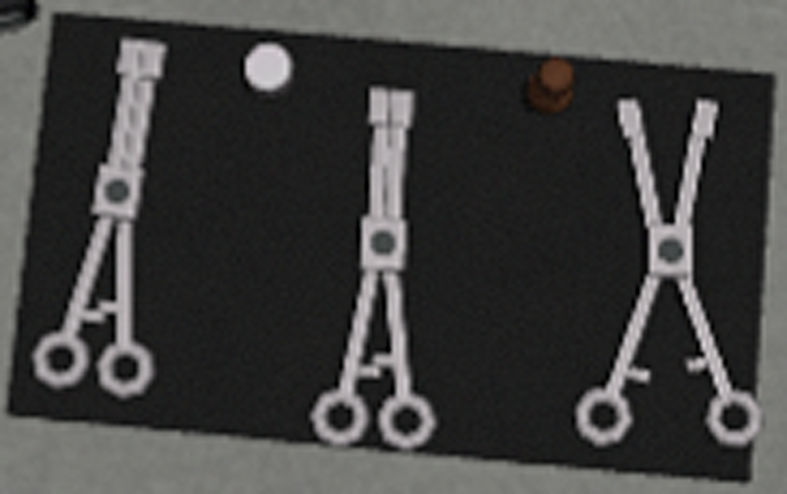

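Crop confirms: left (118,190) and middle (383,243) have shut jaws and latched ratchets; right (671,250) has its jaws apart, so it is clamp_c.

```bash
python3 - <<'E'
from h import *
P=lambda x,y:np.array([x,y])/4.3+[175-.38,130-.38]
for n,p in dict(A=(118,190),B=(383,243),C=(671,250)).items(): print(n,ray('top',P(*p),19).round(1))
w=ray('top',[P(629,103),P(708,103),P(603,415),P(734,417),P(671,250)],11)[:,:2]
t=(w[0]+w[1])/2;l=(w[2]+w[3])/2
ang=lambda d:np.degrees(np.arctan2(d[1],d[0])).round(1)
print('C yaw',ang(t-l),'tips',ang(t-w[4]),'loops',ang(w[4]-l), 'levers',[ang(w[0]-w[4]),ang(w[1]-w[4]),ang(w[4]-w[2]),ang(w[4]-w[3])])
a=cv2.imread('pics/top_raw.png');g=cv2.cvtColor(a,cv2.COLOR_BGR2GRAY)
m=(g>165).astype(np.uint8); m[:160]=0;m[240:]=0;m[:,170:]=0
n,lb,st,ce=cv2.connectedComponentsWithStats(m)
for i in range(1,n):
    if st[i,4]>60:
        ys,xs=np.where(lb==i);W=ray('top',np.c_[xs,ys],50)[:,:2];mu=W.mean(0);_,_,v=np.linalg.svd(W-mu,full_matrices=False);d=v[0]*np.sign(v[0][1]);p=(W-mu)@d
        print('rail',st[i],(mu+d*(p.max()+p.min())/2).round(1),'len',np.ptp(p).round(),'rest x-axis yaw',ang(np.array([d[1],-d[0]])))
# tray top rim corners (outer), z=40
q=np.array([[607,208],[727,222],[716,393],[589,381]])*.64
w=ray('top',q,40)[:,:2];print('tray',w.round(0),w.mean(0).round(1),ang(w[0]-w[3]),ang(w[1]-w[2]))
c=imaging.camera_info('wrist');print(c['camera_matrix'],np.round(c['R'],3),np.round(c['t']))
E
```

```text
A [[574.1 148.6  19. ]]
B [[542.9   3.8  19. ]]
C [[ 537.2 -152.6   19. ]]
C yaw -1.9 tips -1.0 loops -2.7 levers [np.float64(13.9), np.float64(-15.9), np.float64(-23.9), np.float64(18.8)]
rail [ 50 170 100  22 310] [556.6 382.9] len 237.0 rest x-axis yaw 10.1
rail [ 55 208 101  23 384] [468.4 366.6] len 237.0 rest x-axis yaw 10.3
tray [[ 662. -289.]
 [ 639. -471.]
 [ 385. -435.]
 [ 406. -250.]] [ 522.8 -361.3] -8.8 -8.0
[[327.11897338   0.         253.43596701]
 [  0.         327.11897338 193.19228529]
 [  0.           0.           1.        ]] [[ 0.293  0.956 -0.   ]
 [ 0.93  -0.285  0.234]
 [ 0.223 -0.069 -0.972]] [-625.  -27.  389.]
```

>>> {"fn": "apply_moves", "kwargs": {
  "deltas": [60,-50.5,-31.5,7,0,0,0,60,-50.5,-31.5,7,0,0,0,60,-50.5,-31.5,7,0,0,0,60,-50.5,-31.5,7,0,0,0,60,-50.5,-31.5,7,0,0,0,60,-50.5,-31.5,7,0,0,0,60,-50.5,-31.5,7,0,0,0,60,-50.5,-31.5,7,0,0,0,60,-50.5,-31.5,7,0,0,0,60,-50.5,-31.5,7,0,0,-0.148],
  "force": 40
}}

```text
time_s: 1.75
ee_pos: [574.8, 147.1, 143.8]
eef_rot: [[-0.989, 0.146, 0.0], [0.146, 0.989, 0.0], [-0.0, 0.0, -1.0]]
contact_force: [0.4, 1.1, 0.3]
width: 0.656
```

```bash
cat >> h.py <<'E'
def go(x,y,z,yaw,quiet=0):
    """remaining move: turn first (rad about tool z), then shift in the turned tool frame"""
    s=telemetry.get_state(); R=np.array(s['eef_rot']);p=np.array(s['ee_pos'])
    psi=np.degrees(np.arctan2(R[1,1],R[0,1])); t=yaw+90; d=(t-psi+90)%180-90
    f=np.radians(psi+d); T=np.array([[-np.sin(f),np.cos(f),0],[np.cos(f),np.sin(f),0],[0,0,-1]]).T
    print('t',round(s['time_s'],2),'p',p.round(1),'yaw',round(psi-90,2),'tilt',R[2].round(3),'F',np.round(s['contact_force'],1),'w',round(s['width']*91.2,1))
    D=np.array([x,y,z])-p
    print('  rz',round(-np.radians(d),4),'then shift',(T.T@D).round(1),'| unturned', (R.T@D).round(1))
E
python3 - <<'E'
from h import *
go(574.1,148.6,5,-8.5)
im=shot('wrist','w1.png'); ci=imaging.camera_info('wrist')
print([(np.round(d['location'],1),round(d['p'],2)) for d in imaging.mark_of('wrist','clamp_a')])
E
```

```text
t 1.75 p [574.8 147.1 143.8] yaw -8.4 tilt [-0.  0. -1.] F [0.4 1.1 0.3] w 59.8
  rz 0.0018 then shift [  1.    1.4 138.8] | unturned [  1.    1.4 138.8]
[(array([549.9,   0.8,  -0.9]), 0.95), (array([575.2, 146.8,   2.6]), 0.83)]
```

View pics/w1.png

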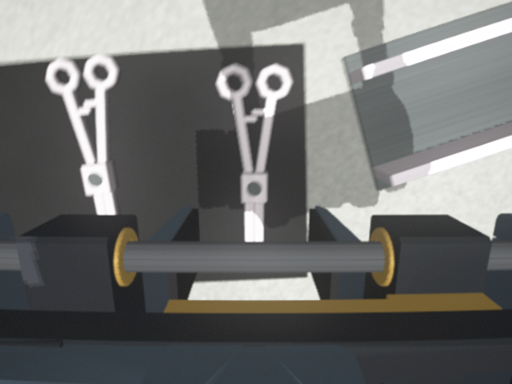

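The wrist view shows A's pivot at (254,188) between the fingers, B's at (95,180), and the rest's rails at right.

```bash
python3 - <<'E'
from h import *
print(ray('wrist',[(254,188),(95,180)],19).round(1))
print('yawA',ray('wrist',[(255,230),(254,78)],12).round(1)); print('yawB',ray('wrist',[(106,212),(82,74)],12).round(1))
E
```

```text
[[ 5.786e+02  1.447e+02  1.900e+01]
 [ 5.493e+02 -5.000e-01  1.900e+01]]
yawA [[621.9 139.3  12. ]
 [481.9 159.   12. ]]
yawB [[582.6  -1.6  12. ]
 [454.6   8.2  12. ]]
```

>>> {"fn": "apply_moves", "kwargs": {
  "deltas": [60,-1.2,0,34,0,0,0,60,0,0,34,0,0,0,60,0,0,34,0,0,0,60,0,0,26,0,0,0,60,0,0,10,0,0,0,60,0,0,0,0,0,0,10,0,0,0,0,0,0,10,0,0,0,0,0,0,10,0,0,0,0,0,0,10,0,0,0,0,0,0]
}}

```text
time_s: 3.1
ee_pos: [574.9, 148.6, 6.2]
eef_rot: [[-0.989, 0.148, 0.0], [0.148, 0.989, 0.0], [-0.0, 0.0, -1.0]]
contact_force: [-0.6, 0.5, 4.7]
width: 0.257
```

```bash
python3 - <<'E'
from h import *
go(503,429,120,10.2)
E
```

```text
t 3.1 p [574.9 148.6   6.2] yaw -8.53 tilt [-0.  0. -1.] F [-0.6  0.5  4.7] w 23.4
  rz -0.3269 then shift [  21.1  288.7 -113.8] | unturned [ 112.7  266.6 -113.8]
```

>>> {"fn": "apply_moves", "kwargs": {
  "deltas": [10,0,0,-12,0,0,0,10,0,0,-32,0,0,0,10,0,0,-40,0,0,-0.165,10,0,0,-30,0,0,-0.162,10,2.5,30,0,0,0,0,10,4,50,0,0,0,0,10,4,60,0,0,0,0,10,4,60,0,0,0,0,10,4,55,0,0,0,0,10,2.5,33.5,0,0,0,0]
}}

```text
time_s: 4.35
ee_pos: [501.8, 431.2, 120.6]
eef_rot: [[-0.984, -0.179, 0.0], [-0.179, 0.984, 0.0], [-0.0, 0.0, -1.0]]
contact_force: [0.9, -0.5, -2.3]
width: 0.259
```

```bash
python3 - <<'E'
from h import *
go(503,429,53,10.2)
shot('wrist','w2.png'); 
shot('scene','s2.png')
print([(np.round(d['location'],1),round(d['p'],2)) for d in imaging.mark_of('scene','rest')])
E
```

```text
t 4.35 p [501.8 431.2 120.6] yaw 10.31 tilt [-0.  0. -1.] F [ 0.9 -0.5 -2.3] w 23.6
  rz 0.0019 then shift [-0.8 -2.4 67.6] | unturned [-0.8 -2.5 67.6]
[(array([5.161e+02, 3.724e+02, 5.000e-01]), 0.7)]
```

View pics/w2.png

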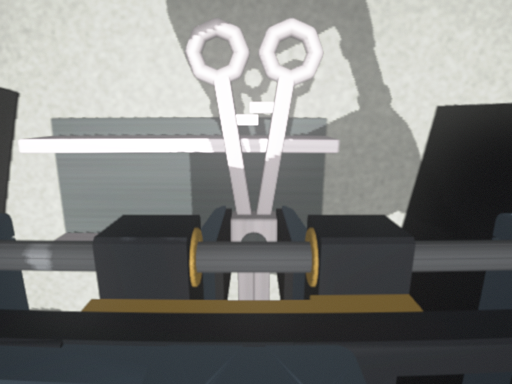

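```bash
python3 - <<'E'
from h import *
w=ray('wrist',[(20,146),(338,146)],50);print(w.round(1))
d=w[1]-w[0];L=np.linalg.norm(d);y=d/L;x=np.array([y[1],-y[0],0]);print(L,'centre est',((w[0]+w[1])/2+45*x).round(1),np.degrees(np.arctan2(x[1],x[0])))
E
```

```text
[[491.2 249.1  50. ]
 [449.3 483.6  50. ]]
238.11617323054156 centre est [514.6 374.3  50. ] 10.112308600381676
```

>>> {"fn": "apply_moves", "kwargs": {
  "deltas": [10,-2.8,-2.7,12,0,0,0,10,0,0,18,0,0,0,10,0,0,16,0,0,0,10,0,0,10,0,0,0,10,0,0,5,0,0,0,10,0,0,3,0,0,0,10,0,0,2,0,0,0,10,0,0,1,0,0,0,10,0,0,0,0,0,0,10,0,0,0,0,0,0]
}}

```text
time_s: 5.75
ee_pos: [506.3, 426.8, 53.2]
eef_rot: [[-0.984, -0.177, 0.0], [-0.177, 0.984, 0.0], [-0.0, 0.0, -1.0]]
contact_force: [0.1, -0.9, 1.4]
width: 0.257
```

>>> {"fn": "apply_moves", "kwargs": {
  "deltas": [26,0,0,0,0,0,0,30,0,0,0,0,0,0,40,0,0,0,0,0,0,44,0,0,0,0,0,0,44,0,0,-8,0,0,0,44,0,0,-18,0,0,0,44,0,0,-25,0,0,0,44,0,0,-25,0,0,0,60,0,0,-15,0,0,0,60,0,0,0,0,0,0]
}}

```text
time_s: 7.0
ee_pos: [506.8, 427.0, 145.4]
eef_rot: [[-0.984, -0.177, 0.002], [-0.177, 0.984, 0.001], [-0.002, 0.001, -1.0]]
contact_force: [0.7, -0.2, -0.1]
width: 0.649
```

```bash
python3 - <<'E'
from h import *
go(546,2,144,-3.9)
shot('wrist','w3.png'); a=shot('top','t3.png')
print([(np.round(d['location'],1),round(d['p'],2)) for d in imaging.mark_of('wrist','clamp_a')])
E
```

```text
t 7.0 p [506.8 427.  145.4] yaw 10.21 tilt [-0.002  0.001 -1.   ] F [ 0.7 -0.2 -0.1] w 59.2
  rz 0.2462 then shift [ -68.1 -421.4    1.4] | unturned [  36.7 -425.2    0.9]
[(array([509.5, 427.3,  48.8]), 0.83)]
```

View pics/w3.png

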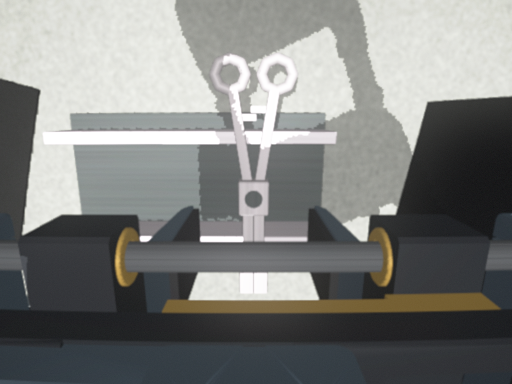

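A lies across both rails, square, with its pivot over the gap at (254,199). Now for B.

>>> {"fn": "apply_moves", "kwargs": {
  "deltas": [60,0,0,0,0,0,0.123,60,0,0,0,0,0,0.123,60,-5,-30,0,0,0,0,60,-10,-60,0,0,0,0,60,-10,-61,0,0,0,0,60,-10,-61,0,0,0,0,60,-10,-61,0,0,0,0,60,-10,-61,0,0,0,0,60,-8,-55,0,0,0,0,60,-5,-32,0,0,0,0]
}}

```text
time_s: 8.4
ee_pos: [545.0, -0.5, 143.1]
eef_rot: [[-0.998, 0.07, -0.001], [0.07, 0.998, -0.0], [0.001, -0.0, -1.0]]
contact_force: [0.3, 0.5, -0.5]
width: 0.658
```

```bash
python3 - <<'E'
from h import *
go(546,2,5.5,-3.9)
shot('wrist','w4.png')
print([(np.round(d['location'],1),round(d['p'],2)) for d in imaging.mark_of('wrist','clamp_b')])
E
```

```text
t 8.4 p [ 5.450e+02 -5.000e-01  1.431e+02] yaw -3.99 tilt [ 0.001 -0.    -1.   ] F [ 0.3  0.5 -0.5] w 60.0
  rz -0.0016 then shift [ -0.8   2.6 137.6] | unturned [ -1.    2.6 137.6]
[(array([548.2,   4.7,   1.4]), 0.83), (array([ 539.4, -151.5,    1.8]), 0.62)]
```

>>> {"fn": "apply_moves", "kwargs": {
  "deltas": [60,-2,3,34,0,0,0,60,0,0,34,0,0,0,60,0,0,34,0,0,0,60,0,0,25,0,0,0,60,0,0,10,0,0,0,60,0,0,0,0,0,0,10,0,0,0,0,0,0,10,0,0,0,0,0,0,10,0,0,0,0,0,0,10,0,0,0,0,0,0]
}}

```text
time_s: 9.75
ee_pos: [547.9, 4.8, 7.2]
eef_rot: [[-0.998, 0.068, 0.001], [0.068, 0.998, -0.0], [-0.001, -0.0, -1.0]]
contact_force: [-1.4, 0.5, 5.4]
width: 0.262
```

```bash
python3 - <<'E'
from h import *
go(526,320.5,120,10.2)
E
```

```text
t 9.75 p [547.9   4.8   7.2] yaw -3.88 tilt [-0.001 -0.    -1.   ] F [-1.4  0.5  5.4] w 23.9
  rz -0.2458 then shift [ -34.4  314.6 -112.8] | unturned [  43.2  313.5 -112.8]
```

>>> {"fn": "apply_moves", "kwargs": {
  "deltas": [10,0,0,-12,0,0,0,10,0,0,-32,0,0,0,10,0,0,-40,0,0,-0.123,10,0,0,-29,0,0,-0.123,10,-4,35,0,0,0,0,10,-6.5,58,0,0,0,0,10,-7,62,0,0,0,0,10,-7,62,0,0,0,0,10,-6,60,0,0,0,0,10,-4,37,0,0,0,0]
}}

```text
time_s: 11.0
ee_pos: [525.3, 322.7, 120.7]
eef_rot: [[-0.984, -0.179, 0.0], [-0.179, 0.984, 0.0], [-0.0, 0.0, -1.0]]
contact_force: [0.9, 0.1, -1.1]
width: 0.259
```

```bash
python3 - <<'E'
from h import *
go(526,320.5,54.2,10.2)
E
```

```text
t 11.0 p [525.3 322.7 120.7] yaw 10.31 tilt [-0.  0. -1.] F [ 0.9  0.1 -1.1] w 23.6
  rz 0.0019 then shift [-0.3 -2.3 66.5] | unturned [-0.3 -2.4 66.5]
```

>>> {"fn": "apply_moves", "kwargs": {
  "deltas": [10,0,-2.3,12,0,0,0,10,0,0,18,0,0,0,10,0,0,16,0,0,0,10,0,0,10,0,0,0,10,0,0,5,0,0,0,10,0,0,3,0,0,0,10,0,0,2,0,0,0,10,0,0,1,0,0,0,10,0,0,0,0,0,0,10,0,0,0,0,0,0]
}}

```text
time_s: 12.25
ee_pos: [526.7, 317.8, 54.2]
eef_rot: [[-0.984, -0.177, 0.001], [-0.177, 0.984, 0.0], [-0.001, 0.0, -1.0]]
contact_force: [-3.9, -2.2, 14.7]
width: 0.26
```

>>> {"fn": "apply_moves", "kwargs": {
  "deltas": [26,0,0,0,0,0,0,30,0,0,0,0,0,0,40,0,0,0,0,0,0,44,0,0,0,0,0,0,44,0,0,-8,0,0,0,44,0,0,-18,0,0,0,44,0,0,-25,0,0,0,44,0,0,-25,0,0,0,60,0,0,-15,0,0,0,60,0,0,0,0,0,0]
}}

```text
time_s: 13.5
ee_pos: [527.0, 318.0, 145.3]
eef_rot: [[-0.984, -0.177, 0.002], [-0.177, 0.984, 0.001], [-0.002, 0.001, -1.0]]
contact_force: [-0.4, 0.4, -0.9]
width: 0.651
```

```bash
python3 - <<'E'
from h import *
go(538,-152,144,-2)
im=shot('wrist','w5.png')
print([(np.round(d['location'],1),round(d['p'],2)) for d in imaging.mark_of('wrist','clamp_b')])
E
```

```text
t 13.5 p [527.  318.  145.3] yaw 10.21 tilt [-0.002  0.001 -1.   ] F [-0.4  0.4 -0.9] w 59.4
  rz 0.2131 then shift [ -27.4 -469.4    1.3] | unturned [  72.5 -464.5    0.9]
[(array([526.8, 321. ,  45.6]), 0.82), (array([506.9, 426.6,  50.7]), 0.64), (array([ 5.125e+02,  3.779e+02, -1.000e-01]), 0.62)]
```

View pics/w5.png

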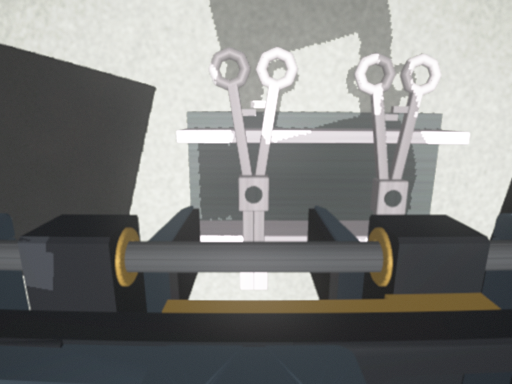

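Both A and B lie square across the rails, with pivots at (254,194) and (392,197). Now the open clamp C.

>>> {"fn": "apply_moves", "kwargs": {
  "deltas": [60,0,0,0,0,0,0.107,60,0,0,0,0,0,0.107,60,-3,-45,0,0,0,0,60,-3.5,-60,0,0,0,0,60,-3.5,-61,0,0,0,0,60,-3.5,-61,0,0,0,0,60,-3.5,-61,0,0,0,0,60,-3.5,-61,0,0,0,0,60,-3.5,-61,0,0,0,0,60,-3.5,-59,0,0,0,0]
}}

```text
time_s: 14.85
ee_pos: [536.4, -153.9, 143.0]
eef_rot: [[-0.999, 0.036, -0.001], [0.036, 0.999, 0.001], [0.001, 0.001, -1.0]]
contact_force: [1.4, 0.5, -0.7]
width: 0.659
```

```bash
python3 - <<'E'
from h import *
go(539,-152,5.5,-2)
im=shot('wrist','w6.png')
print([(np.round(d['location'],1),round(d['p'],2)) for d in imaging.mark_of('wrist','clamp_c')])
E
```

```text
t 14.85 p [ 536.4 -153.9  143. ] yaw -2.07 tilt [ 0.001  0.001 -1.   ] F [ 1.4  0.5 -0.7] w 60.1
  rz -0.0012 then shift [ -2.6   2.  137.5] | unturned [ -2.7   1.9 137.5]
[]
```

View pics/w6.png

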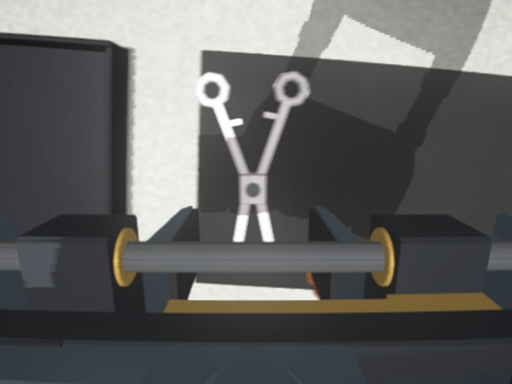

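C's pivot is at (253,189), block aligned between the fingers, jaws open, stamp just clear at (312,285).

>>> {"fn": "apply_moves", "kwargs": {
  "deltas": [60,-2.5,1.5,34,0,0,0,60,0,0,34,0,0,0,60,0,0,34,0,0,0,60,0,0,25,0,0,0,60,0,0,10,0,0,0,60,0,0,0,0,0,0,10,0,0,0,0,0,0,10,0,0,0,0,0,0,10,0,0,0,0,0,0,10,0,0,0,0,0,0],
  "force": 30
}}

```text
time_s: 16.2
ee_pos: [539.9, -150.7, 7.2]
eef_rot: [[-0.999, 0.036, 0.001], [0.036, 0.999, -0.0], [-0.001, -0.0, -1.0]]
contact_force: [-0.8, -0.1, 4.6]
width: 0.262
```

```bash
python3 - <<'E'
from h import *
go(534,-363,110,-8.5)
im=shot('wrist','w7.png')
E
```

```text
t 16.2 p [ 539.9 -150.7    7.2] yaw -2.05 tilt [-0.001 -0.    -1.   ] F [-0.8 -0.1  4.6] w 23.9
  rz 0.1126 then shift [ -25.6 -210.8 -102.8] | unturned [  -1.8 -212.4 -102.7]
```

>>> {"fn": "apply_moves", "kwargs": {
  "deltas": [10,0,0,-12,0,0,0,10,0,0,-30,0,0,0,10,0,0,-35,0,0,0,10,0,0,-26,0,0,0.113,10,-3,-22,0,0,0,0,10,-5,-40,0,0,0,0,10,-5,-45,0,0,0,0,10,-5,-45,0,0,0,0,10,-5,-37,0,0,0,0,10,-2.5,-22,0,0,0,0]
}}

```text
time_s: 17.5
ee_pos: [532.7, -365.3, 109.2]
eef_rot: [[-0.989, 0.149, -0.001], [0.149, 0.989, 0.0], [0.001, 0.0, -1.0]]
contact_force: [-0.1, 0.3, -1.3]
width: 0.257
```

```bash
python3 - <<'E'
from h import *
go(534,-363,9.2,-8.5)
im=shot('wrist','w8.png')
E
```

```text
t 17.5 p [ 532.7 -365.3  109.2] yaw -8.54 tilt [ 0.001  0.    -1.   ] F [-0.1  0.3 -1.3] w 23.5
  rz -0.0007 then shift [ -0.9   2.4 100. ] | unturned [ -1.    2.4 100. ]
```

View pics/w8.png

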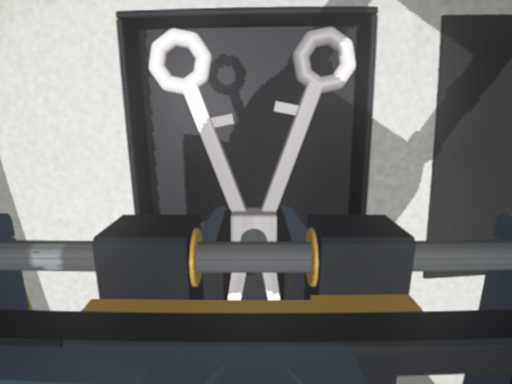

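```bash
python3 - <<'E'
from h import *
w=ray('wrist',[(119,12),(376,10)],40)[:,:2];d=w[1]-w[0];L=np.linalg.norm(d);y=d/L;x=np.array([y[1],-y[0]])
c=w.mean(0)+130*x;print(w.round(1),L,c,np.degrees(np.arctan2(x[1],x[0])))
s=telemetry.get_state();p=np.array(s['ee_pos'])[:2]-c;print('TCP in tray',p@x,p@y)
E
```

```text
[[ 386.7 -437.7]
 [ 411.9 -264.6]] 174.92501670527295 [ 527.93931834 -369.8555039 ] -8.273081013157421
TCP in tray 4.464116991251501 3.3964152228003126
```

>>> {"fn": "apply_moves", "kwargs": {
  "deltas": [10,-5,-1.5,15,0,0,0,10,0,0,25,0,0,0,10,0,0,25,0,0,0,10,0,0,15,0,0,0,10,0,0,9,0,0,0,10,0,0,5,0,0,0,10,0,0,3,0,0,0,10,0,0,2,0,0,0,10,0,0,1,0,0,0,10,0,0,0,0,0,0]
}}

```text
time_s: 18.8
ee_pos: [538.4, -365.3, 10.1]
eef_rot: [[-0.989, 0.148, 0.0], [0.148, 0.989, -0.0], [-0.0, -0.0, -1.0]]
contact_force: [-0.4, -0.1, -2.2]
width: 0.26
```

>>> {"fn": "apply_moves", "kwargs": {
  "deltas": [10,0,0,0.7,0,0,0,10,0,0,0.7,0,0,0,10,0,0,0,0,0,0,26,0,0,0,0,0,0,34,0,0,0,0,0,0,44,0,0,0,0,0,0,44,0,0,-5,0,0,0,44,0,0,-20,0,0,0,44,0,0,-40,0,0,0,44,0,0,-50,0,0,0]
}}

```text
time_s: 20.05
ee_pos: [538.0, -365.0, 125.5]
eef_rot: [[-0.989, 0.148, -0.0], [0.148, 0.989, 0.0], [0.001, 0.0, -1.0]]
contact_force: [0.7, -0.1, -0.4]
width: 0.483
```

>>> {"fn": "apply_moves", "kwargs": {
  "deltas": [44,0,0,-40,0,0,0,44,20,50,0,0,0,0,44,20,50,0,0,0,0,44,20,50,0,0,0,0,44,20,50,0,0,0,0,44,20,50,0,0,0,0,44,0,0,0,0,0,0,44,0,0,0,0,0,0,44,0,0,0,0,0,0,44,0,0,0,0,0,0]
}}

```text
time_s: 21.3
ee_pos: [476.7, -104.0, 163.6]
eef_rot: [[-0.989, 0.149, 0.0], [0.149, 0.989, -0.0], [-0.0, -0.0, -1.0]]
contact_force: [0.8, -0.3, 1.0]
width: 0.479
```

```bash
python3 - <<'E'
from h import *
a=shot('top','t9.png')
cv2.imwrite('pics/t9.png',cv2.cvtColor(cv2.resize(a,(800,600),interpolation=cv2.INTER_CUBIC),cv2.COLOR_RGB2BGR))
for n in ['clamp_c','stamp','tin']: print(n,[(np.round(d['location'],1),round(d['p'],2)) for d in imaging.mark_of('top',n)])
go(538,-365,200,0)
E
```

```text
clamp_c [(array([526.1, 319.4,  49.6]), 0.85), (array([242.7, 224.5,   0. ]), 0.77), (array([ 260.6, -283.5,   -1.6]), 0.71), (array([505.7, 427.7,  54.5]), 0.6)]
stamp []
tin [(array([643.6,  64.4,   3.8]), 0.41)]
t 21.5 p [ 476.5 -103.5  163.4] yaw -8.56 tilt [ 0.  0. -1.] F [-0.7  0.2 -0.7] w 43.9
  rz -0.1493 then shift [ -61.5 -261.5  -36.6] | unturned [ -99.7 -249.5  -36.6]
```

View pics/t9.png

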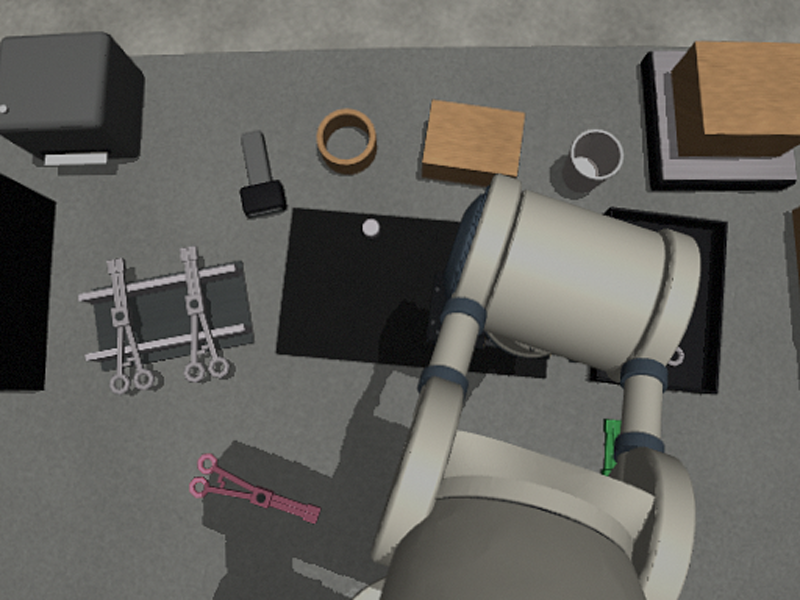

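A and B rest on the rails at (120,316) and (193,303). The arm hides C and the stamp, so I'll move it aside.

>>> {"fn": "apply_moves", "kwargs": {
  "deltas": [44,15,30,0,0,0,0,44,15,50,0,0,0,0,44,15,50,0,0,0,0,44,10,50,0,0,0,0,44,0,50,0,0,0,0,44,0,50,0,0,0,0,44,0,20,0,0,0,0,44,0,0,0,0,0,0,44,0,0,0,0,0,0,44,0,0,0,0,0,0]
}}

```text
time_s: 22.75
ee_pos: [466.5, 200.5, 163.5]
eef_rot: [[-0.989, 0.15, -0.0], [0.15, 0.989, -0.0], [0.0, -0.0, -1.0]]
contact_force: [0.8, 0.2, -0.4]
width: 0.483
```

```bash
python3 - <<'E'
from h import *
a=shot('top','t10.png'); b=shot('scene','s10.png')
for n in ['clamp_c','stamp','tin']: print(n,[(np.round(d['location'],1),round(d['p'],2)) for d in imaging.mark_of('top',n)])
c=cv2.resize(a[125:260,260:480],(800,491),interpolation=cv2.INTER_CUBIC)
cv2.imwrite('pics/c10.png',cv2.cvtColor(c,cv2.COLOR_RGB2BGR))
E
```

```text
clamp_c [(array([ 538.9, -362.8,    1.6]), 0.84), (array([244.7, 224.3,   1.9]), 0.8), (array([752.1, 240.4,   1.3]), 0.72), (array([ 258.4, -283.8,   -0.7]), 0.6), (array([ 728. , -267.3,   -3.9]), 0.36)]
stamp [(array([630. , -88.7,   3.7]), 0.56)]
tin [(array([645.2,  67.1,   4.9]), 0.66)]
```

View pics/c10.png

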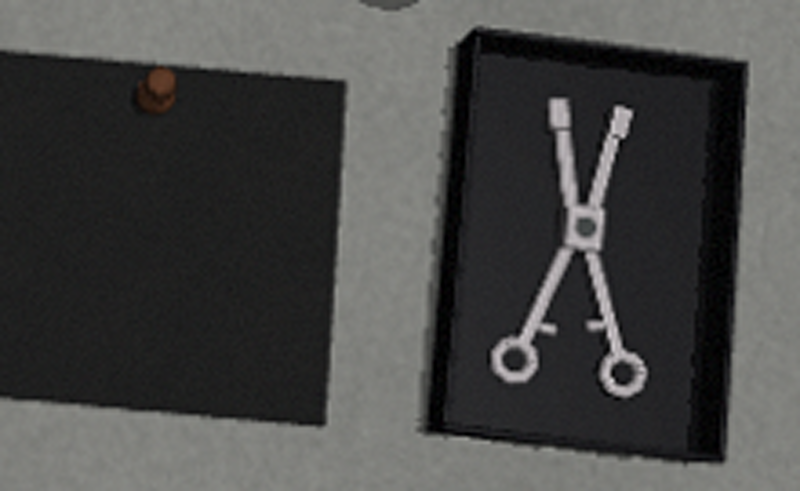

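C lies flat in the tray, pivot at (585,228), jaws still open, and the stamp has not moved. I'm handing the job in.

```bash
python3 -c "
from cell import manip
print(manip.finish_job())"
```

```text
the job is handed in; nothing more can be done
None
```

All three clamps are sorted and the job is handed in at about 23 s of the 67 s limit. No verdict was reported.

- **Shut clamps:** both lie across the two rails side by side. Measured from the pictures, their pivots are about 4 mm from the gap's middle line, some 53 and 54 mm either side of the rest's middle. The top picture after placing showed them square and resting on both rails.
- **Open clamp:** it sits in the tray near its middle. The last picture shows it flat with its jaws still open. I did not measure the lever angle.
- **Other things:** the stamp and tin read within about 4 mm of where they started. In the top picture taken after placing, the tape, carton, scanner and cup looked unmoved.

**Checks that disagreed:**
- The top and wrist cameras differed by up to 8 mm on pivot positions, so I aimed between them.
- They also differed by about 10 mm on the tray's centre, and I used a middle value.
- Clamp_b was pressed on the rails with about 15 N before release, more than the other shut clamp but below the limits.
- Before releasing the open clamp I lowered it a last 1.4 mm without re-reading the force.

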